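# Change the sample cup in the shaker's over-centre clamp

## Robot

A 6-joint arm with a two-finger parallel gripper is mounted at the origin on a cart in front of the work surface, level with it; the furniture and walls round the work are solid. World frame = base frame: x ahead of the robot, y to its left, z up, the work surface at z = 0. Lengths are in mm, angles in degrees, forces in N, time in s.
With the tool pointing down it reaches from about 350 to 850 mm from the base axis. Payload 8.1 kg.
Tool frame: the origin (TCP) lies midway between the tips of the shut fingers; the grasp point (between the pads) lies 19 mm behind it; z points along the fingers, y is the line along which they close (so a half turn about z gives the same grasp; the last joint's range is limited). The gripper opens to 85 mm and grips with 20 to 120 N. Pads are 22 mm wide; open, the fingers measure 114 mm over their backs; the gripper's body (76 mm by 85 mm) begins 54 mm behind the grasp point. The pads swing forward as they close: fully open they stand 13 mm farther back than shut.
Start: joints at [-79.263, 7.471, 85.268, -0, 87.261, -4.893], TCP at [161.678, -577.811, 195.992] pointing down, gripper open.
Joint ranges: [-169.43, 169.43], [-51.17, 129.36], [1.28, 143.12], [-76.62, 256.62], [0, 156.53], [-152.29, 152.29]. Speed limits (degrees/s): [136.94, 136.94, 159.86, 180, 180, 180].

## Interface

Orientations are given as [roll, pitch, yaw] about the fixed x, y, z axes, in that order (R = Rz(yaw) Ry(pitch) Rx(roll)).
In Python, from bench import r gives the robot as it stands. The module is installed in compiled form; this text tells all that it offers.
- The arm moves only by the tool jog_arm, never from a script. Its argument "rows" is a list of rows, each a list of 2 entries, a list of its own where there are three numbers: the shift along the tool's x, y, z in mm, then the turn, a rotation vector about the tool's x, y, z in rad. A call has 1 to 10 rows; each row is the pose to reach, as a shift and turn from the pose commanded when the call began, along the tool's axes at that moment; what a row does not reach only later rows make up. A row lasts 1/10 s, in which the tool goes at most 50 mm and 8.59 degrees, less where a joint would pass 70% of its speed; a pose out of reach is approached as far as the arm can. A call with a gripper value outside its range is refused whole. "grip" is the finger opening in mm, from 0 to 85.4, set as the call begins (left out, the last holds). The fingers move at their own pace and stop on an object; "force" is the grip in N (left out, the last holds). Time passes only in rows, so rows that repeat a pose let the fingers close. It gives the time, the measured TCP pose, the force, the opening and the grip force at its end, in the units of the state.
- r.sense(): the state, without advancing time (a new reading comes with each control period).
- r.snapshot(name): name is "side" or "top" or "wrist"; returns (picture, depth): 480x640x3 uint8, blue, green, red; 480x640 float32, mm along the optical axis (not along the pixel's ray), 0 where there is no reading.
- r.camera_params(name): a dict with "fx", "fy", "cx", "cy" (pixels), "dist_coeffs" ([k1, k2, p1, p2, k3] as OpenCV has them; the pictures are not rectified), "pose" (4x4, takes a point from camera to world coordinates); the wrist camera has in their place "tool_from_camera" (4x4, takes a point from camera to tool coordinates, whose origin is the TCP and whose axes are the flange's). Camera axes: x right, y down, z forward; pixel columns grow to the right and rows downward; lengths in mm; the calibration is good to about 2 mm. A picture is of the moment at which its call begins: read the wrist's pose just before it. camera_params takes no time and is no camera call.
- r.hand_in(): hands the job in; it is judged then, once.
The state is a dict: "time": time; "joint_pos": joint angles; "qd": joint speeds; "joint_efforts": joint torques, N m; "tool_pos": TCP position; "tcp_rot": TCP orientation; "ft_force": force on the tool from outside, world axes, zero at the start; "wrist_torque": the same for the moment, N m; "finger_gap": finger opening in mm; "grip_force": force on a finger pad.
Only numpy, scipy, OpenCV 4.12 (cv2) and the standard library are available. Lean on these libraries where they do the work, as an engineer would, in place of code of your own. Each camera call takes 0.05 s, during which the arm holds its last target. There are 200 camera calls.

## Task

The yellow-lidded cup in the shaker has finished: flip the clamp's red lever fully open, lift that cup out and stand it in the steel tray. Then stand the red-lidded cup in the shaker's holder and flip the lever back over until it snaps past centre and the pad clamps the lid. Keep the cups upright and leave the other things where they are.

Things in the scene. Friction and masses are not known exactly. Their poses are not given: they have to be found in the camera images.
- shaker: cup shaker, fixed: white housing 215 x 140 x 37 mm, control panel on its front (-x) face; aluminium platform (top at z = 51 mm) with a black round cup holder at the front and, behind it, a steel toggle clamp with a red-gripped lever on a grey block. Origin: centre of its underside; x from front to rear (holder towards clamp), y left, z up
- nest (a point): centre of the cup holder's floor, where the centre of a cup's underside belongs; 53 mm above the worktop (shaker frame -62, 0, 53 mm). The holder is a flared ring, bore 56 mm below, 63 mm at its mouth, rim 14 mm above this floor; a cup has about 3 mm of play. With the lever fully open, arm and pad stand 50 mm or more behind this point (shaker +x), up to 215 mm above the worktop
- clamp_lever (a joint): lever angle, rad. 0: locked past centre on its stop, lever nearly upright (leaning 0.32 rad to the holder). 1.66: fully open on its stop, leaning 1.34 rad to the rear (shaker +x); stays there. Closing on a cup: pad meets the lid at 0.46, stiffest at 0.28 (8 N at the grip), dead centre at about 0.06, then pulled to 0 by itself; let go before, it springs back to 0.5. Opening takes 8 N at the grip
- lever_grip (a point): middle of the lever's red grip, a round bar of 16 mm diameter, 55 mm long, on the line from lever_hinge, 88 mm from it; the grip ends 27 mm beyond this point. It swings with the lever. Pinched with the fingers closing along the shaker's y it can turn between the pads, so a hand pointing down can carry it round the arc. Height over the worktop: 173 mm locked, 110 mm open
- lever_hinge (a point): point on the lever's hinge axis, fixed on the shaker, 90 mm above the worktop (shaker frame 57, 0, 90 mm). The lever turns about the shaker's +y axis here: opening swings the grip up and over to the rear (shaker +x), closing back towards the holder; the arm with the pad rises and comes down with it
- clamp_pad: black rubber pad, 23 mm in diameter, on a sprung spindle at the end of the clamp's arm, 88 mm in front of the arm's hinge; origin: middle of its face. Locked on a cup it presses on the lid with about 13 N; the spindle gives a few mm
- cup_yellow: sample cup with a yellow screw lid, closed, about 0.1 kg: white tapered body, 48 mm wide at the foot, 58 mm under the lid; lid 64 mm wide, from z = 50 to 66 mm (top). Origin: centre of its underside, z up. Starts in the shaker's holder under the locked clamp
- cup_red: sample cup with a red screw lid, closed, about 0.1 kg: white tapered body, 48 mm wide at the foot, 58 mm under the lid; lid 64 mm wide, from z = 50 to 66 mm (top). Origin: centre of its underside, z up. The only red one; starts on the worktop left of the shaker, in front of two fixed blocks of tubes, 110 mm tall, that fill x > 0.515, y 0.02 to 0.32 m of the worktop
- cup_spare: sample cup with a yellow screw lid, closed, about 0.1 kg: white tapered body, 48 mm wide at the foot, 58 mm under the lid; lid 64 mm wide, from z = 50 to 66 mm (top). Origin: centre of its underside, z up. A second yellow one, on the worktop beside the red one; bystander, not part of the job
- tray: shallow stainless steel tray right of the shaker, empty, fixed: 150 (x) x 130 (y) mm outside, 144 x 124 mm inside, floor 3 mm thick, rim 13 mm high. Origin: centre of its underside, z up
- timer_box: small white kitchen-style timer, 58 x 66 x 19 mm, origin at the centre of its underside; bystander, not part of the job
Mind the look-alikes: they are no part of the job. Of the things shaped like the cup_red, the red one is meant.

How it is judged (in metres and radians):
On the way, in this order (a step that is already met when the one before it is completed fails the run):
1. the lever is flipped open, its arm raised clear of the cup (value of joint clamp_lever above 1.45 rad), for 0.2 s.
2. the yellow-lidded cup stands released in the tray (x of cup_yellow in the frame of tray between -0.06 and 0.06 m and y of cup_yellow in the frame of tray between -0.05 and 0.05 m and z of cup_yellow in the frame of tray below 0.008 m and angle between cup_yellow's own z axis and vertical below 0.06 rad and contact force between cup_yellow and the fingers below 0.5 N), for 0.2 s.
3. the red-lidded cup stands released in the holder, the clamp still open (horizontal distance between cup_red and nest below 0.007 m and z of cup_red in the frame of nest between -0.004 and 0.004 m and angle between cup_red's own z axis and vertical below 0.06 rad and contact force between cup_red and the fingers below 0.5 N and value of joint clamp_lever above 0.5 rad), for 0.2 s.
4. the lever has snapped past centre and the pad presses on the red lid (horizontal distance between cup_red and nest below 0.007 m and z of cup_red in the frame of nest between -0.004 and 0.004 m and angle between cup_red's own z axis and vertical below 0.06 rad and value of joint clamp_lever below 0.04 rad and contact force between clamp_pad and cup_red above 6 N), for 0.2 s.
At the end, for the whole second after the job is handed in: The yellow-lidded cup stands upright at rest on the tray floor; the red-lidded cup stands upright in the holder (within 7 mm of its centre, 4 mm of its floor); the lever is within 0.04 rad of its locked stop and the pad presses on the red lid with over 6 N; both cups are released (all of step 2 and all of step 4 and contact force between cup_red and the fingers below 0.5 N and linear speed of each of cup_yellow, cup_red below 0.02 m/s); the robot touches nothing.
It fails at once if a sample cup is tipped over (more than 0.6 rad) (angle between any of cup_yellow, cup_red, cup_spare's own z axis and vertical above 0.6 rad).
It fails at once if the spare cup or the timer is moved more than 30 mm (distance of any of cup_spare, timer_box from where it was at the start of the episode above 0.03 m).
It also fails if it takes over 72 s, if anything falls off the work surface, if the arm or the gripper's body presses on something with over 40 N, if the wrist force passes 120 N, or if a joint passes its speed limit or range.

## Working session

There is one attempt and no reset: what is moved stays moved. The work goes in short steps, Python scripts to look and compute and a tool call to move; the robot and the scene stay as the last step left them, time stands still between calls to the robot, and variables do not carry over. Pictures are saved under pics/ and viewed, at most 10 in all, crops included, and the job is handed in when it is done.

Besides the shell and the picture viewer there is one more tool, called by a JSON object that holds its "name" and its "arguments". jog_arm: Moves the arm, as the interface text tells. Its arguments: {"type":"object","properties":{"rows":{"type":"array"},"grip":{"type":"number"},"force":{"type":"number"}},"required":["rows"]}

```bash
mkdir -p pics; python3 - <<'E'
from bench import r
import cv2,numpy as np,pickle
s=r.sense();print({k:np.round(v,2).tolist() for k,v in s.items()})
d={}
for n in("top","side"):
    im,dp=r.snapshot(n);d[n]=(im,dp,r.camera_params(n));cv2.imwrite(f"pics/{n}0.png",im)
    print(n,{k:np.round(v,3).tolist() for k,v in d[n][2].items()})
pickle.dump(d,open("d0.pkl","wb"))
E
```

```text
{'time': 0.0, 'joint_pos': [-79.26, 7.52, 85.33, 0.0, 87.26, -4.89], 'qd': [-0.06, 0.01, -0.13, 0.08, 0.02, 0.09], 'joint_efforts': [0.0, -56.94, -50.05, -0.0, 0.01, 0.0], 'tool_pos': [161.57, -577.2, 194.93], 'tcp_rot': [-179.89, -0.01, 15.63], 'ft_force': [0.08, -0.92, -0.1], 'wrist_torque': [0.0, 0.03, -0.04], 'grip_force': 0.0, 'finger_gap': 85.72}
top {'fx': 466.764, 'fy': 466.764, 'cx': 318.352, 'cy': 240.095, 'dist_coeffs': [-0.106, 0.0, 0.0, 0.0, 0.0], 'pose': [[-0.004, -0.991, 0.137, 360.95], [-1.0, 0.005, 0.011, -0.469], [-0.012, -0.137, -0.991, 1259.535], [0.0, 0.0, 0.0, 1.0]]}
side {'fx': 599.586, 'fy': 599.586, 'cx': 324.533, 'cy': 236.26, 'dist_coeffs': [-0.007, 0.0, 0.0, 0.0, 0.0], 'pose': [[-0.975, -0.086, 0.205, 231.481], [-0.222, 0.385, -0.896, 1356.211], [-0.002, -0.919, -0.394, 711.494], [0.0, 0.0, 0.0, 1.0]]}
```

View pics/top0.png

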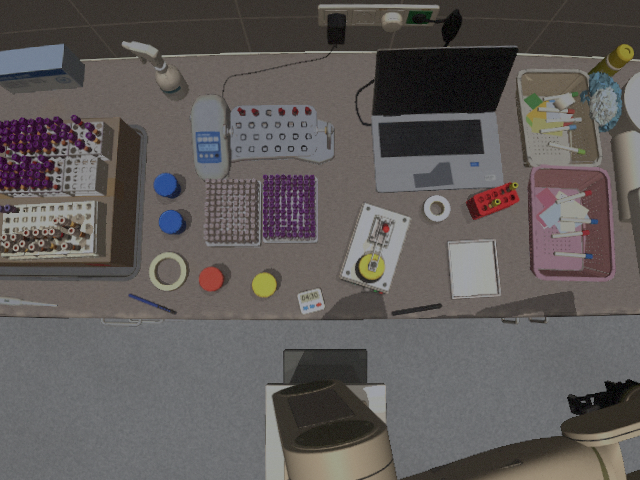

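View pics/side0.png

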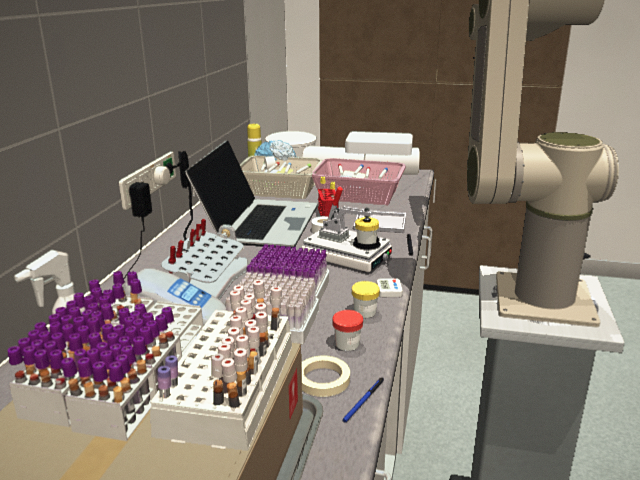

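Top view: candidates are yellow lids at (371,266), inside the shaker's holder under the clamp → cup_yellow, and (264,285), beside the red one → spare. Red lid at (211,279) → cup_red, the red thing at (495,200) is a tube rack. Tray is at (473,268), timer at (311,300), and the red grip is near (386,229).

```bash
cat > h.py <<'E'
import cv2,numpy as np
def ray(c,px,T=None):
    K=np.array([[c['fx'],0,c['cx']],[0,c['fy'],c['cy']],[0,0,1]])
    u=cv2.undistortPoints(np.array(px,float).reshape(-1,1,2),K,np.array(c['dist_coeffs'],float))[:,0]
    T=np.array(c['pose'] if T is None else T); d=np.c_[u,np.ones(len(u))]@T[:3,:3].T
    return T[:3,3],d
def onz(c,px,z,T=None):
    o,d=ray(c,px,T); return o+d*((z-o[2])/d[:,2])[:,None]
def blobs(im,lo,hi,box,amin=20):
    x0,y0,x1,y1=box; h=cv2.cvtColor(im[y0:y1,x0:x1],cv2.COLOR_BGR2HSV)
    m=cv2.inRange(h,lo,hi) if lo[0]>=0 else cv2.inRange(h,(0,)+lo[1:],hi)|cv2.inRange(h,(180+lo[0],)+lo[1:],(180,255,255))
    cs,_=cv2.findContours(m,cv2.RETR_EXTERNAL,cv2.CHAIN_APPROX_NONE)
    return sorted([c.reshape(-1,2)+[x0,y0] for c in cs if cv2.contourArea(c)>=amin],key=lambda c:-cv2.contourArea(c.astype(np.int32)))
E
python3 - <<'E'
import pickle;from h import *
d=pickle.load(open("d0.pkl","rb"));im,dp,c=d["top"]
Y=((20,100,80),(35,255,255));R=((-8,120,70),(8,255,255))
def rep(n,col,box,z):
    for b in blobs(im,*col,box,8)[:2]:
        (cx,cy),rad=cv2.minEnclosingCircle(b.astype(np.float32)); w=onz(c,b,z)
        (wx,wy),wr=cv2.minEnclosingCircle(w[:,:2].astype(np.float32))
        dd=dp[int(cy),int(cx)]; o,dr=ray(c,[cx,cy]); print(n,(round(cx),round(cy)),"world",round(wx,1),round(wy,1),"rad",round(wr,1),"bbox",b.min(0),b.max(0),"depthz",np.round((o+dr[0]*dd)[2],1))
rep("yel",Y,(340,240,400,290),119);rep("spare",Y,(245,265,285,305),66);rep("red",R,(190,260,230,300),66);rep("grip",R,(370,205,400,250),190)
# white housing / tray
g=im.min(2)
for n,box,z in(("shaker",(330,195,420,300),45),("tray",(440,230,510,305),13)):
    x0,y0,x1,y1=box
    m=cv2.inRange(im[y0:y1,x0:x1],(120,)*3,(255,)*3)
    m=cv2.morphologyEx(m,cv2.MORPH_CLOSE,np.ones((5,5)))
    b=max(cv2.findContours(m,0,1)[0],key=cv2.contourArea).reshape(-1,2)+[x0,y0]
    w=onz(c,b,z)[:,:2].astype(np.float32); print(n,cv2.minAreaRect(w),b.min(0),b.max(0))
cv2.imwrite("pics/crop0.png",cv2.resize(im[190:310,190:510],None,fx=2.5,fy=2.5,interpolation=cv2.INTER_CUBIC))
s,sd,sc=d["side"]
for n,col,box in(("syel",Y,(350,210,390,245)),("sred",R,(325,305,370,340)),("sspare",Y,(345,278,388,305)),("sgrip",R,(325,195,350,240))):
    for b in blobs(s,*col,box,5)[:1]: print(n,b.min(0),b.max(0),np.round(onz(sc,[b.mean(0)],{'syel':115,'sred':62,'sspare':62,'sgrip':173}[n]),1))
E
```

```text
yel (371, 266) world 452.8 -116.5 rad 32.2 bbox [359 254] [383 279] depthz 151.8
yel (375, 257) world 475.7 -126.2 rad 7.8 bbox [373 254] [377 260] depthz 120.9
spare (264, 284) world 411.8 153.2 rad 32.4 bbox [252 272] [276 297] depthz 62.9
red (211, 279) world 426.4 290.4 rad 32.4 bbox [199 267] [223 290] depthz 63.6
grip (385, 228) world 536.2 -143.2 rad 9.6 bbox [383 224] [388 232] depthz 195.6
shaker ((510.96160888671875, -135.50050354003906), (133.5504150390625, 207.70352172851562), 71.39395141601562) [340 203] [410 292]
tray ((454.7666015625, -405.3619384765625), (155.9962921142578, 134.12164306640625), 2.710031270980835) [448 239] [500 298]
syel [355 217] [378 230] [[ 451.2 -108.4  115. ]]
sred [333 310] [362 332] [[424.2 302.   62. ]]
sspare [352 281] [379 300] [[409. 165.  62.]]
sgrip [325 195] [340 216] [[543.8 -85.4 173. ]]
```

View pics/crop0.png

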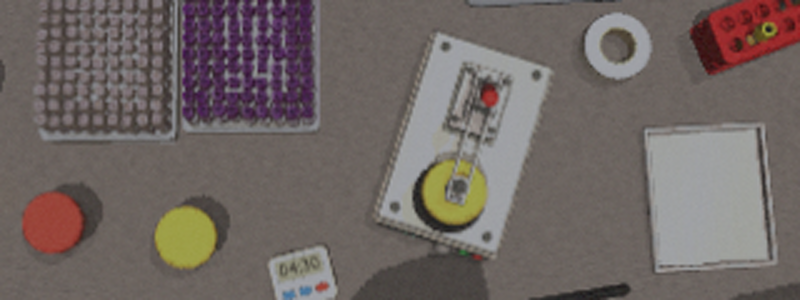

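The crop confirms it: the yellow lid under the clamp (371,266) is the finished cup, the plain yellow (264,285) is the spare and the red lid is at (211,279). All radii are 32 mm, and the cup, housing centre and grip agree on shaker yaw of about -18.6°. Moving above the lever grip at about (539,-145).

{"name": "jog_arm", "arguments": {"rows": [[[48,-31.5,-20],[0,0,0.12]],[[96,-63,-40],[0,0,0.24]],[[144,-94.5,-64],[0,0,0.36]],[[192,-126,-64],[0,0,0.48]],[[240,-157.6,-64],[0,0,0.5974]],[[240,-157.6,-64],[0,0,0.5974]],[[240,-157.6,-64],[0,0,0.5974]],[[240,-157.6,-64],[0,0,0.5974]],[[240,-157.6,-64],[0,0,0.5974]],[[240,-157.6,-64],[0,0,0.5974]]], "grip": 85}}

```text
time: 1.1
tool_pos: [349.4, -362.2, 259.6]
tcp_rot: [-180.0, 0.0, -18.7]
ft_force: [0.6, 0.7, 0.1]
finger_gap: 85.0
grip_force: 0.0
```

{"name": "jog_arm", "arguments": {"rows": [[[18,-44,0],[0,0,0]],[[36,-88,0],[0,0,0]],[[54,-132,0],[0,0,0]],[[72,-176,0],[0,0,0]],[[90,-220,0],[0,0,0]],[[109.7,-265.3,0],[0,0,0]],[[109.7,-265.3,0],[0,0,0]],[[109.7,-265.3,0],[0,0,0]],[[109.7,-265.3,0],[0,0,0]]]}}

```text
time: 2.0
tool_pos: [538.3, -146.4, 259.7]
tcp_rot: [180.0, 0.0, -18.7]
ft_force: [0.2, -0.1, 0.6]
finger_gap: 85.0
grip_force: 0.0
```

```bash
cat >> h.py <<'E'
from scipy.spatial.transform import Rotation as Ro
def wrist(r,name):
    s=r.sense(); im,dp=r.snapshot("wrist"); c=r.camera_params("wrist")
    T=np.eye(4);T[:3,:3]=Ro.from_euler('xyz',s['tcp_rot'],degrees=True).as_matrix();T[:3,3]=s['tool_pos']
    T=T@np.array(c['tool_from_camera']); cv2.imwrite(f"pics/{name}.png",im)
    print(round(s['time'],2),np.round(s['tool_pos'],1),np.round(s['tcp_rot'],2),np.round(s['ft_force'],1)); return im,dp,c,T
def toworld(c,T,dp,px):
    o,d=ray(c,px,T); px=np.array(px,int).reshape(-1,2); return o+d*dp[px[:,1],px[:,0]][:,None]
E
python3 - <<'E'
from bench import r;from h import *
im,dp,c,T=wrist(r,"w1"); print(np.round(c['tool_from_camera'],3).tolist())
import pickle;pickle.dump((im,dp,c,T),open("w1.pkl","wb"))
for b in blobs(im,(-8,120,50),(8,255,255),(0,0,640,480),50)[:4]:
    p=toworld(c,T,dp,b); p=p[dp[b[:,1],b[:,0]]>0]; print(b.min(0),b.max(0),np.round(np.median(p,0),1),np.round(p.min(0)),np.round(p.max(0)),np.round(onz(c,[b.mean(0)],190,T),1))
E
```

```text
2.0 [ 538.3 -146.4  259.7] [ 1.7997e+02  4.0000e-02 -1.8690e+01] [ 0.2 -0.1  0.6]
[[-0.0, -0.962, -0.275, 69.068], [1.0, -0.001, 0.0, -0.618], [-0.0, -0.275, 0.962, -177.92], [0.0, 0.0, 0.0, 1.0]]
[521   0] [639  52] [ 614.8 -406.1   34. ] [ 588. -513.   -1.] [ 645. -391.   92.] [[ 611.  -321.3  190. ]]
[298 197] [323 257] [ 539.2 -141.8  171.3] [ 480. -153.   51.] [ 554. -113.  199.] [[ 542.1 -144.1  190. ]]
```

View pics/w1.png

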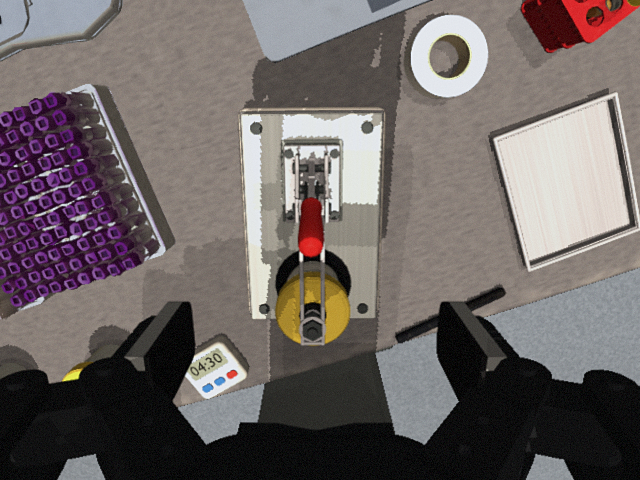

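The wrist view shows the shaker aligned with the image (yaw is right), the grip at (311,228) and the fingers' midpoint at about column 316. I'll get exact offsets.

```bash
python3 - <<'E'
from h import *;import pickle
im,dp,c,T=pickle.load(open("w1.pkl","rb"))
b=blobs(im,(-8,120,50),(8,255,255),(280,180,350,280),50)[0]
q=np.array([[311,y] for y in range(202,252,8)]);print(np.round(toworld(c,T,dp,q),1))
Rz=np.array([[np.cos(np.radians(-18.6)),np.sin(np.radians(-18.6))]]).T
e=Rz[:,0];n=np.array([-e[1],e[0]])
for y in(210,225,240):
    x=b[abs(b[:,1]-y)<2][:,0]; xm=(x.min()+x.max())/2; z=toworld(c,T,dp,[[int(xm),y]])[0,2]-4
    p=onz(c,[[xm,y]],z,T)[0]; print("grip axis",np.round(p,1),"lateral vs tool",round((p[:2]-T[:2,3]*0-np.array([538.3,-146.4]))@n,2))
m=blobs(im,(12,100,60),(38,255,255),(260,250,370,360),300)[0]
w=onz(c,m,119,T)[:,:2].astype(np.float32);print("lid",cv2.minEnclosingCircle(w))
# housing left/right edges near rows 130..300
for y in(130,270,300):
    g=cv2.cvtColor(im,6)[y].astype(int);print(y,[x for x in range(225,400) if abs(g[x+1]-g[x-1])>45])
E
```

```text
[[ 551.1 -147.2  158.2]
 [ 548.1 -146.2  169.1]
 [ 545.5 -145.4  180.1]
 [ 542.5 -144.5  188.1]
 [ 540.  -143.7  197.1]
 [ 535.9 -142.4  199.5]
 [ 531.2 -140.7  199.5]]
grip axis [ 547.3 -145.9  165.1] lateral vs tool 3.31
grip axis [ 541.9 -143.9  182.9] lateral vs tool 3.5
grip axis [ 535.5 -141.8  193.4] lateral vs tool 3.43
lid ((452.76239013671875, -126.51507568359375), 31.934688568115234)
130 [241, 242, 249, 250, 251, 259, 261, 262, 283, 360, 361, 362, 372, 373, 381, 382, 395]
270 [246, 249, 250, 269, 270, 277, 278, 292, 293, 333, 347, 348, 349, 376]
300 [250, 251, 266, 267, 304, 375]
```

{"name": "jog_arm", "arguments": {"rows": [[[0.5,-3.4,40],[0,0,0]],[[0.5,-3.4,75],[0,0,0]],[[0.5,-3.4,105],[0,0,0]],[[0.5,-3.4,105],[0,0,0]],[[0.5,-3.4,105],[0,0,0]]]}}

```text
time: 2.55
tool_pos: [539.8, -142.9, 155.5]
tcp_rot: [180.0, 0.0, -18.7]
ft_force: [-0.5, -0.8, 0.2]
finger_gap: 85.1
grip_force: 0.0
```

{"name": "jog_arm", "arguments": {"rows": [[[0,0,0],[0,0,0]],[[0,0,0],[0,0,0]],[[0,0,0],[0,0,0]],[[0,0,0],[0,0,0]],[[0,0,0],[0,0,0]],[[0,0,0],[0,0,0]],[[0,0,0],[0,0,0]],[[0,0,0],[0,0,0]]], "grip": 5, "force": 40}}

```text
time: 3.35
tool_pos: [540.3, -143.8, 155.9]
tcp_rot: [179.8, -0.1, -18.6]
ft_force: [-3.6, -6.8, 4.7]
finger_gap: 12.7
grip_force: 39.0
```

{"name": "jog_arm", "arguments": {"rows": [[[6.8,0,-2],[0,0,0]],[[13.7,0,-3.4],[0,0,0]],[[20.7,0,-4.2],[0,0,0]],[[27.7,0,-4.5],[0,0,0]],[[34.7,0,-4.2],[0,0,0]],[[41.7,0,-3.4],[0,0,0]],[[48.6,0,-2],[0,0,0]],[[55.4,0,0],[0,0,0]],[[62,0,2.4],[0,0,0]],[[68.3,0,5.4],[0,0,0]]]}}

```text
time: 4.35
tool_pos: [605.3, -163.2, 148.9]
tcp_rot: [-180.0, 0.1, -18.6]
ft_force: [-0.5, 0.5, -0.5]
finger_gap: 5.1
grip_force: 0.0
```

```bash
python3 - <<'E'
from bench import r;from h import *
im,dp,c,T=wrist(r,"w2")
import pickle;pickle.dump((im,dp,c,T),open("w2.pkl","wb"))
im,dp=r.snapshot("side");cv2.imwrite("pics/side2.png",cv2.resize(im[150:300,270:470],None,fx=4,fy=4))
E
```

```text
4.35 [ 605.3 -163.2  148.9] [-1.7998e+02  8.0000e-02 -1.8580e+01] [-0.5  0.5 -0.5]
```

View pics/w2.png

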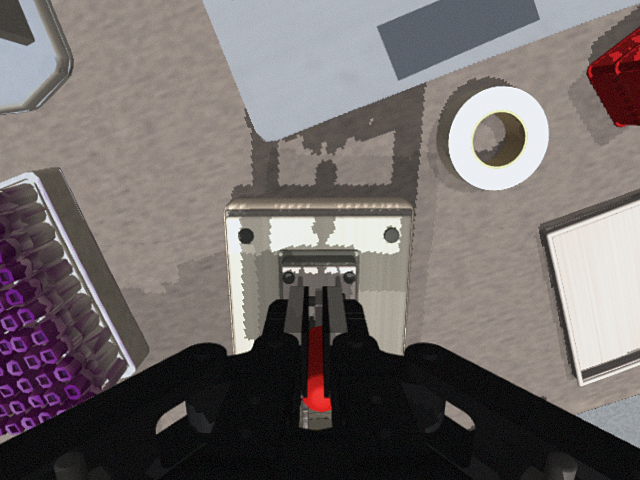

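View pics/side2.png

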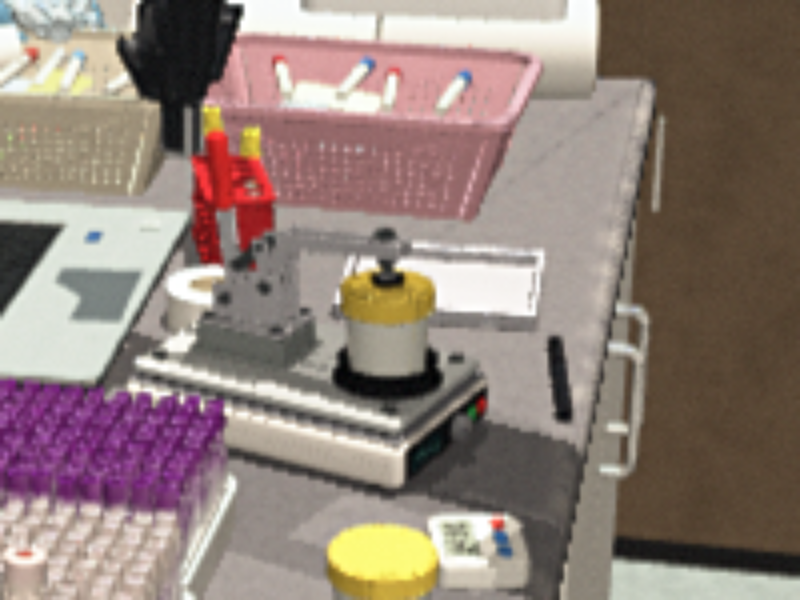

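Both views show the lever still locked, with the grip ahead (-x) of the pads. They slipped off the bar's rear edge, so the grip's x needs correcting.

```bash
python3 - <<'E'
from h import *;import pickle
from bench import r
for f,box in(("w1",(290,180,340,270)),("w2",(295,310,335,420))):
    im,dp,c,T=pickle.load(open(f+".pkl","rb"))
    print(f,c['fx'],c['cy'])
    b=blobs(im,(-8,120,50),(8,255,255),box,50)[0];print(b.min(0),b.max(0))
    for y in range(b[:,1].min()+3,b[:,1].max()-1,8):
        x=b[abs(b[:,1]-y)<2][:,0]; xm=int((x.min()+x.max())/2); print((xm,y,x.max()-x.min()),np.round(toworld(c,T,dp,[[xm,y]])[0],1))
# side view ray of grip
im,dp=r.snapshot("side");c=r.camera_params("side")
for b in blobs(im,(-8,120,60),(8,255,255),(318,178,335,220),5): 
    print("side",b.min(0),b.max(0))
    for y in range(b[:,1].min(),b[:,1].max()+1,4):
        x=b[abs(b[:,1]-y)<2][:,0];p=np.array([[x.mean(),y]]);print(p,np.round(toworld(c,np.array(c['pose']),dp,p),1))
        # intersect with vertical lever plane through (539.6,-143.4)
        o,d=ray(c,p);t=np.radians(-18.6);n=np.array([-np.sin(t),np.cos(t),0]);k=((np.array([539.6,-143.4,0])-o)@n)/(d[0]@n);print(np.round(o+k*d[0],1))
E
```

```text
w1 416.74648365201364 234.73850466594538
[298 197] [323 257]
(311, 200, np.int64(16)) [ 552.  -147.4  155.8]
(311, 208, np.int64(20)) [ 548.8 -146.4  166.1]
(311, 216, np.int64(20)) [ 546.  -145.6  177. ]
(311, 224, np.int64(22)) [ 543.3 -144.8  186.5]
(311, 232, np.int64(24)) [ 540.5 -143.9  194.3]
(310, 240, np.int64(25)) [ 536.7 -142.   197.4]
(310, 248, np.int64(23)) [ 532.5 -140.6  199.4]
w2 416.74648365201364 234.73850466594538
[302 326] [331 411]
(315, 329, np.int64(12)) [ 581.9 -154.7  155.5]
(315, 337, np.int64(12)) [ 582.7 -154.9  164.1]
(315, 345, np.int64(12)) [ 584.4 -155.5  173.8]
(315, 353, np.int64(13)) [ 585.2 -155.8  181.3]
(315, 361, np.int64(13)) [ 586.5 -156.2  189. ]
(315, 369, np.int64(14)) [ 587.7 -156.6  196.2]
(315, 377, np.int64(15)) [ 586.7 -156.3  199.5]
(315, 385, np.int64(16)) [ 585.3 -155.8  202.1]
(315, 393, np.int64(17)) [ 583.6 -155.2  204.1]
(316, 401, np.int64(28)) [ 580.1 -154.4  203.8]
(320, 409, np.int64(21)) [ 575.6 -154.5  202.8]
side [318 183] [334 215]
[[323.5 183. ]] [[ 579.1 -154.8  203.3]]
[ 579.5 -156.8  202.6]
[[323.83333333 187.        ]] [[ 576.2 -146.3  194.9]]
[ 578.6 -156.5  191.4]
[[327.5 191. ]] [[ 567.9 -154.5  181.4]]
[ 567.5 -152.8  182. ]
[[326.5 195. ]] [[ 570.8 -155.   169.5]]
[ 570.5 -153.8  169.9]
[[326.875 199.   ]] [[ 567.8 -146.2  161.2]]
[ 569.4 -153.4  158.5]
[[326.14285714 203.        ]] [[ 572.6 -158.5  144.9]]
[ 571.6 -154.2  146.5]
[[326.16666667 207.        ]] [[ 571.  -151.8  135.7]]
[ 571.6 -154.2  134.8]
[[326.16666667 211.        ]] [[ 571.2 -152.6  123.6]]
[ 571.6 -154.2  123. ]
[[322.5 215. ]] [[ 639.3 -400.9   12.1]]
[ 582.9 -158.   108.8]
```

The lever has unlocked and rests at about 0.48 rad (top end at z=204, leaning 0.16 rad to the rear). The grip slipped out during the stiff part. I'll regrip it at about (578,-155) with full force.

{"name": "jog_arm", "arguments": {"rows": [[[0,0,0],[0,0,0]],[[0,0,0],[0,0,0]],[[0,0,0],[0,0,0]],[[0,0,0],[0,0,0]],[[-14,0,-9],[0,0,0]],[[-28.5,0,-9],[0,0,0]],[[-28.5,0,-9],[0,0,0]],[[-28.5,0,-9],[0,0,0]]], "grip": 60, "force": 120}}

```text
time: 5.3
tool_pos: [578.4, -154.6, 158.8]
tcp_rot: [180.0, -0.0, -18.6]
ft_force: [-0.3, 0.5, 0.4]
finger_gap: 60.1
grip_force: 0.0
```

{"name": "jog_arm", "arguments": {"rows": [[[0,0,0],[0,0,0]],[[0,0,0],[0,0,0]],[[0,0,0],[0,0,0]],[[0,0,0],[0,0,0]],[[0,0,0],[0,0,0]],[[0,0,0],[0,0,0]],[[0,0,0],[0,0,0]]], "grip": 5, "force": 120}}

```text
time: 6.0
tool_pos: [578.2, -156.3, 158.9]
tcp_rot: [179.9, -0.0, -18.7]
ft_force: [-1.3, -5.8, 1.6]
finger_gap: 9.3
grip_force: 118.0
```

{"name": "jog_arm", "arguments": {"rows": [[[10.3,0,2.3],[0,0,0]],[[20.3,0,5.8],[0,0,0]],[[29.7,0,10.5],[0,0,0]],[[38.6,0,16.3],[0,0,0]],[[46.6,0,23.1],[0,0,0]],[[53.8,0,30.8],[0,0,0]],[[60,0,39.4],[0,0,0]],[[65.2,0,48.6],[0,0,0]],[[69.2,0,58.3],[0,0,0]],[[71.7,0,66.8],[0,0,0]]]}}

```text
time: 7.0
tool_pos: [646.1, -177.2, 90.3]
tcp_rot: [-180.0, 0.1, -18.6]
ft_force: [-0.7, -0.0, -0.2]
finger_gap: 4.9
grip_force: 0.0
```

{"name": "jog_arm", "arguments": {"rows": [[[0,0,0],[0,0,0]],[[0,0,0],[0,0,0]]]}}

```text
time: 7.2
tool_pos: [645.8, -177.3, 91.4]
tcp_rot: [-180.0, 0.1, -18.6]
ft_force: [-0.4, 0.1, 0.2]
finger_gap: 4.9
grip_force: 0.0
```

```bash
python3 - <<'E'
from bench import r;from h import *;import pickle
im,dp,c,T=wrist(r,"w3");pickle.dump((im,dp,c,T),open("w3.pkl","wb"))
sm,sd=r.snapshot("side")
v=np.hstack([cv2.resize(im,(440,330)),cv2.resize(sm[150:300,270:430],(352,330))]);cv2.imwrite("pics/v3.png",v)
for b in blobs(im,(-8,120,50),(8,255,255),(200,150,450,479),30)[:3]:
    p=toworld(c,T,dp,b[::max(1,len(b)//8)]);print(b.min(0),b.max(0),np.round(p).tolist())
E
```

```text
7.2 [ 645.8 -177.3   91.4] [-1.80e+02  5.00e-02 -1.86e+01] [-0.4  0.1  0.2]
[298 225] [339 346] [[673.0, -187.0, 113.0], [712.0, -199.0, 269.0], [651.0, -174.0, 115.0], [651.0, -176.0, 144.0], [621.0, -170.0, 110.0], [638.0, -177.0, 115.0], [648.0, -185.0, 116.0], [660.0, -191.0, 116.0], [672.0, -188.0, 113.0]]
```

View pics/v3.png

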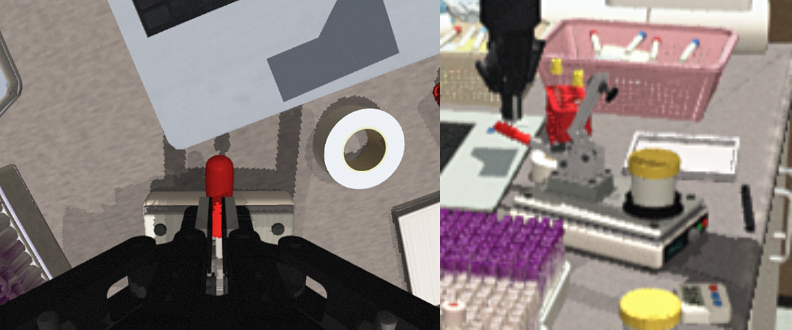

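The lever is fully open: in the left half its red end is at (219,165), i.e. world (672,-188,113), as predicted for 1.66. In the right half the arm is raised and the yellow cup stands free. I'll release, rise and go over the cup.

{"name": "jog_arm", "arguments": {"rows": [[[0,0,0],[0,0,0]],[[0,0,0],[0,0,0]],[[0,0,0],[0,0,0]],[[0,0,-40],[0,0,0]],[[0,0,-85],[0,0,0]],[[0,0,-130],[0,0,0]],[[0,0,-175],[0,0,0]],[[0,0,-185],[0,0,0]],[[0,0,-185],[0,0,0]]], "grip": 50}}

```text
time: 8.2
tool_pos: [647.6, -177.9, 280.5]
tcp_rot: [180.0, -0.4, -18.6]
ft_force: [-0.0, -0.3, -0.5]
finger_gap: 50.1
grip_force: 0.0
```

{"name": "jog_arm", "arguments": {"rows": [[[-40,0,0],[0,0,0]],[[-80,0,0],[0,0,0]],[[-120,0,0],[0,0,0]],[[-160,0,0],[0,0,0]],[[-203,0,0],[0,0,0]],[[-203,0,0],[0,0,0]],[[-203,0,0],[0,0,0]]], "grip": 85}}

```text
time: 8.9
tool_pos: [452.7, -112.2, 275.0]
tcp_rot: [-180.0, 0.1, -18.6]
ft_force: [0.3, 0.2, 0.4]
finger_gap: 84.6
grip_force: 0.0
```

```bash
cat >> h.py <<'E'
def circ(c,T,px,z,tool):
    w=onz(c,px,z,T)[:,:2]
    h=cv2.convexHull(w.astype(np.float32))[:,0]
    A=np.c_[2*h,np.ones(len(h))];s=np.linalg.lstsq(A,(h**2).sum(1),rcond=None)[0]
    t=T[:2,:3]; print("lsq",np.round(s[:2],1),"R",round(np.sqrt(s[2]+s[:2]@s[:2]),1),"encl",cv2.minEnclosingCircle(w.astype(np.float32)))
E
python3 - <<'E'
from bench import r;from h import *
im,dp,c,T=wrist(r,"w4")
for b in blobs(im,(12,100,40),(38,255,255),(150,150,520,430),150)[:3]:
    print(b.min(0),b.max(0),"z",np.round(np.median(toworld(c,T,dp,[b.mean(0)]),0),1)); circ(c,T,b,119,None)
s=r.sense();print(s['joint_pos'])
E
```

```text
8.9 [ 452.7 -112.2  275. ] [-1.800e+02  1.000e-01 -1.859e+01] [0.3 0.2 0.4]
[280 162] [357 239] z [ 453.2 -114.7  116.4]
lsq [ 453.2 -114.6] R 32.2 encl ((453.3438415527344, -114.6556167602539), 32.69264221191406)
[-2.02319081e+01 -1.44076954e+01  9.80591351e+01 -4.03124349e-04
  9.64171442e+01  8.83662501e+01]
```

{"name": "jog_arm", "arguments": {"rows": [[[-3.8,2.1,40],[0,0,0]],[[-3.8,2.1,85],[0,0,0]],[[-3.8,2.1,125],[0,0,0]],[[-3.8,2.1,155],[0,0,0]],[[-3.8,2.1,180],[0,0,0]],[[-3.8,2.1,191],[0,0,0]],[[-3.8,2.1,191],[0,0,0]],[[-3.8,2.1,191],[0,0,0]]], "force": 30}}

```text
time: 9.75
tool_pos: [450.3, -113.8, 86.5]
tcp_rot: [-180.0, -0.0, -18.6]
ft_force: [0.3, 0.8, 0.4]
finger_gap: 85.2
grip_force: 0.0
```

{"name": "jog_arm", "arguments": {"rows": [[[0,0,0],[0,0,0]],[[0,0,0],[0,0,0]],[[0,0,0],[0,0,0]],[[0,0,0],[0,0,0]],[[0,0,0],[0,0,0]],[[0,0,0],[0,0,0]]], "grip": 55, "force": 30}}

```text
time: 10.35
tool_pos: [449.5, -113.5, 85.9]
tcp_rot: [180.0, -0.0, -18.6]
ft_force: [-0.0, -0.1, 0.4]
finger_gap: 54.7
grip_force: 0.0
```

```bash
python3 - <<'E'
from bench import r;from h import *;import pickle
im,dp,c,T=wrist(r,"w5");s=r.sense();print(s['finger_gap'],s['grip_force'])
sm,sd=r.snapshot("side")
v=np.hstack([im[200:480,160:480],cv2.resize(sm[165:285,310:430],(280,280),interpolation=cv2.INTER_CUBIC)]);cv2.imwrite("pics/v5.png",v)
E
```

```text
10.35 [ 449.5 -113.5   85.9] [ 1.80e+02 -1.00e-02 -1.86e+01] [-0.  -0.1  0.4]
55.427195235466584 0.0
```

View pics/v5.png

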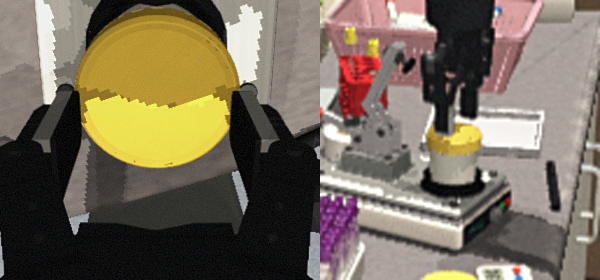

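```bash
python3 - <<'E'
from bench import r;from h import *
s=r.sense();t=np.radians(-18.6);e=np.array([np.cos(t),np.sin(t)]);n=np.array([-e[1],e[0]])
def loc(p): q=p[:,:2]-np.array(s['tool_pos'])[:2]; return np.c_[q@e,q@n,p[:,2]]
sm,sd=r.snapshot("side");c=r.camera_params("side")
x0=310+(440-320)*120/280;y0=165+130*120/280;print(x0,y0)
print("side columns: px, (shx,shy,z), bgr")
for x in (359,362,365,370):
    for y in range(205,236,3): print(x,y,np.round(loc(toworld(c,np.array(c['pose']),sd,[[x,y]]))[0]).tolist(),sm[y,x].tolist())
im,dp,c,T=wrist(r,"w6")
for p in [(215,300),(222,310),(225,330),(225,350),(236,300),(400,300),(400,330),(392,310),(395,350),(405,345)]: print("w",p,np.round(loc(toworld(c,T,dp,[p]))[0]).tolist(),im[p[1],p[0]].tolist())
E
```

```text
361.42857142857144 220.71428571428572
side columns: px, (shx,shy,z), bgr
359 205 [0.0, 51.0, 181.0] [24, 21, 23]
359 208 [-4.0, 58.0, 176.0] [24, 21, 21]
359 211 [4.0, 43.0, 162.0] [81, 82, 83]
359 214 [6.0, 39.0, 151.0] [70, 72, 75]
359 217 [5.0, 40.0, 144.0] [32, 29, 29]
359 220 [4.0, 41.0, 136.0] [39, 52, 58]
359 223 [15.0, 20.0, 118.0] [58, 153, 183]
359 226 [10.0, 29.0, 113.0] [47, 129, 156]
359 229 [11.0, 26.0, 104.0] [65, 129, 154]
359 232 [14.0, 21.0, 93.0] [122, 132, 138]
359 235 [14.0, 21.0, 84.0] [119, 131, 136]
362 205 [-10.0, 54.0, 184.0] [22, 23, 24]
362 208 [-12.0, 57.0, 177.0] [29, 26, 26]
362 211 [-4.0, 41.0, 162.0] [26, 25, 26]
362 214 [-3.0, 39.0, 153.0] [24, 24, 22]
362 217 [-5.0, 42.0, 146.0] [25, 27, 22]
362 220 [-6.0, 43.0, 139.0] [21, 19, 17]
362 223 [-0.0, 32.0, 125.0] [89, 129, 144]
362 226 [3.0, 26.0, 114.0] [52, 142, 170]
362 229 [-1.0, 33.0, 109.0] [44, 134, 163]
362 232 [2.0, 26.0, 97.0] [141, 151, 154]
362 235 [3.0, 24.0, 87.0] [139, 154, 158]
365 205 [-11.0, 39.0, 179.0] [31, 27, 27]
365 208 [-9.0, 35.0, 170.0] [23, 19, 19]
365 211 [-7.0, 31.0, 160.0] 
[... 646 characters left out ...]
[97, 229, 247]
370 226 [-18.0, 22.0, 117.0] [93, 226, 245]
370 229 [-20.0, 24.0, 110.0] [60, 167, 202]
370 232 [-17.0, 17.0, 98.0] [151, 160, 165]
370 235 [-16.0, 15.0, 88.0] [147, 161, 168]
10.5 [ 449.4 -113.4   85.8] [-180.     0.   -18.6] [-0.1 -0.5  0.1]
w (215, 300) [10.0, 34.0, 136.0] [66, 66, 70]
w (222, 310) [10.0, 30.0, 144.0] [53, 57, 63]
w (225, 330) [7.0, 28.0, 151.0] [0, 2, 2]
w (225, 350) [0.0, 28.0, 151.0] [10, 12, 14]
w (236, 300) [8.0, 28.0, 131.0] [0, 0, 2]
w (400, 300) [10.0, -28.0, 136.0] [7, 4, 7]
w (400, 330) [3.0, -27.0, 143.0] [3, 3, 6]
w (392, 310) [3.0, -27.0, 130.0] [9, 8, 4]
w (395, 350) [-9.0, -27.0, 137.0] [16, 14, 16]
w (405, 345) [2.0, -27.0, 151.0] [11, 8, 5]
```

Both views agree that the fingertips are at z≈127, about 41 mm above the reported TCP: they hover just above the lid. That also explains the slipping on the lever, where they pinched only its end. So the fingers are effectively about 36 mm shorter than stated, and I'll open and go 36 mm lower.

{"name": "jog_arm", "arguments": {"rows": [[[0,0,0],[0,0,0]],[[0,0,0],[0,0,0]],[[0,0,0],[0,0,0]],[[0,0,0],[0,0,0]],[[0,0,9],[0,0,0]],[[0,0,18],[0,0,0]],[[0,0,27],[0,0,0]],[[0,0,36],[0,0,0]],[[0,0,36],[0,0,0]]], "grip": 85}}

```text
time: 11.45
tool_pos: [448.0, -112.9, 47.7]
tcp_rot: [-180.0, 0.2, -18.6]
ft_force: [-0.3, 0.1, 0.6]
finger_gap: 85.2
grip_force: 0.0
```

{"name": "jog_arm", "arguments": {"rows": [[[0,0,0],[0,0,0]],[[0,0,0],[0,0,0]],[[0,0,0],[0,0,0]],[[0,0,0],[0,0,0]],[[0,0,0],[0,0,0]],[[0,0,0],[0,0,0]]], "grip": 50, "force": 35}}

```text
time: 12.05
tool_pos: [450.0, -113.7, 50.4]
tcp_rot: [180.0, -0.1, -18.6]
ft_force: [0.2, -0.5, 3.6]
finger_gap: 61.3
grip_force: 38.6
```

{"name": "jog_arm", "arguments": {"rows": [[[0,0,-10],[0,0,0]],[[0,0,-25],[0,0,0]],[[0,0,-45],[0,0,0]],[[0,0,-60],[0,0,0]],[[8,23,-60],[0,0,0]],[[18,52,-60],[0,0,0]],[[28,83,-60],[0,0,0]],[[38,113,-60],[0,0,0]],[[48,140,-60],[0,0,0]]]}}

```text
time: 12.95
tool_pos: [449.8, -262.7, 110.0]
tcp_rot: [-180.0, 0.0, -18.6]
ft_force: [0.5, 0.5, -0.2]
finger_gap: 61.4
grip_force: 38.6
```

{"name": "jog_arm", "arguments": {"rows": [[[11,30,0],[0,0,0]],[[22,62,0],[0,0,0]],[[33,94,0],[0,0,0]],[[42,120,0],[0,0,0]],[[46.3,135.1,0],[0,0,0]],[[46.3,135.1,0],[0,0,0]],[[46.3,135.1,0],[0,0,0]]]}}

```text
time: 13.65
tool_pos: [450.9, -403.4, 109.5]
tcp_rot: [-179.9, 0.1, -18.6]
ft_force: [-0.3, 1.3, -1.2]
finger_gap: 61.3
grip_force: 38.6
```

```bash
python3 - <<'E'
from bench import r;from h import *
im,dp,c,T=wrist(r,"w7");s=r.sense();print(s['finger_gap'],s['grip_force'])
im,dp=r.snapshot("top");c=r.camera_params("top");s,sd=r.snapshot("side");sc=r.camera_params("side")
v=np.hstack([cv2.resize(im[200:320,330:530],(500,300)),cv2.resize(s[160:280,310:430],(300,300))]);cv2.imwrite("pics/v7.png",v)
for b in blobs(s,(18,100,80),(35,255,255),(330,160,430,260),20)[:3]: print(b.min(0),b.max(0),np.round(np.nanmedian(toworld(sc,np.array(sc['pose']),sd,b),0),1))
E
```

```text
13.65 [ 450.9 -403.4  109.5] [-1.7994e+02  5.0000e-02 -1.8620e+01] [-0.3  1.3 -1.2]
61.41146312411973 38.58081246027723
[382 166] [392 176] [ 441.4 -401.   176.1]
[330 182] [334 188] [ 615.  -434.7  104.3]
```

View pics/v7.png

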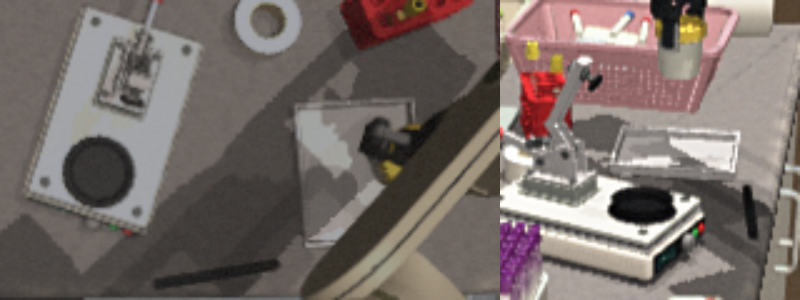

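The picture shows the holder empty, the clamp open, and the yellow cup held upright above the tray. Lowering it onto the tray floor.

{"name": "jog_arm", "arguments": {"rows": [[[0,0,30],[0,0,0]],[[0,0,60],[0,0,0]],[[0,0,85],[0,0,0]],[[0,0,98],[0,0,0]],[[0,0,104],[0,0,0]],[[0,0,107],[0,0,0]],[[0,0,107],[0,0,0]]]}}

```text
time: 14.5
tool_pos: [451.7, -404.7, 3.8]
tcp_rot: [180.0, -0.1, -18.6]
ft_force: [-0.2, -0.3, -2.3]
finger_gap: 61.2
grip_force: 38.6
```

{"name": "jog_arm", "arguments": {"rows": [[[0,0,1],[0,0,0]],[[0,0,2],[0,0,0]],[[0,0,2],[0,0,0]]]}}

```text
time: 14.8
tool_pos: [451.4, -404.6, 1.3]
tcp_rot: [180.0, -0.0, -18.6]
ft_force: [0.6, -0.3, -1.1]
finger_gap: 61.2
grip_force: 38.6
```

{"name": "jog_arm", "arguments": {"rows": [[[0,0,0.7],[0,0,0]],[[0,0,1.4],[0,0,0]],[[0,0,1.4],[0,0,0]]]}}

```text
time: 15.1
tool_pos: [451.6, -404.7, 0.4]
tcp_rot: [180.0, -0.1, -18.6]
ft_force: [-1.9, 2.0, 5.7]
finger_gap: 61.6
grip_force: 39.1
```

{"name": "jog_arm", "arguments": {"rows": [[[0,0,0],[0,0,0]],[[0,0,0],[0,0,0]],[[0,0,0],[0,0,0]],[[0,0,0],[0,0,0]],[[0,0,-20],[0,0,0]],[[0,0,-65],[0,0,0]],[[0,0,-110],[0,0,0]],[[0,0,-155],[0,0,0]],[[0,0,-200],[0,0,0]],[[0,0,-230],[0,0,0]]], "grip": 85}}

```text
time: 16.1
tool_pos: [451.9, -405.1, 233.7]
tcp_rot: [179.9, -0.2, -18.6]
ft_force: [0.7, -0.8, 0.3]
finger_gap: 85.0
grip_force: 0.0
```

{"name": "jog_arm", "arguments": {"rows": [[[-12,-33,0],[0,0,0]],[[-27,-71,0],[0,0,0]],[[-43,-113,0],[0,0,0]],[[-59,-156,0],[0,0,0]],[[-75,-198,0],[0,0,0]],[[-91,-240,0],[0,0,0]],[[-107,-283,0],[0,0,0]],[[-123,-325.5,0],[0,0,0]],[[-123,-325.5,0],[0,0,0]]]}}

```text
time: 17.0
tool_pos: [438.2, -51.8, 229.7]
tcp_rot: [-179.9, -0.0, -18.3]
ft_force: [0.0, -0.5, 0.4]
finger_gap: 85.0
grip_force: 0.0
```

{"name": "jog_arm", "arguments": {"rows": [[[-16,-42,0],[0,0,0]],[[-32,-85,0],[0,0,0]],[[-48,-127,0],[0,0,0]],[[-64,-170,0],[0,0,0]],[[-80,-212,0],[0,0,0]],[[-96,-255,0],[0,0,0]],[[-112,-297,0],[0,0,0]],[[-122.6,-325.4,0],[0,0,0]],[[-122.6,-325.4,0],[0,0,0]],[[-122.6,-325.4,0],[0,0,0]]]}}

```text
time: 18.0
tool_pos: [426.0, 291.0, 229.0]
tcp_rot: [179.9, 0.0, -18.5]
ft_force: [-1.1, -1.0, 0.0]
finger_gap: 85.1
grip_force: 0.0
```

```bash
python3 - <<'E'
from bench import r;from h import *
im,dp,c,T=wrist(r,"w8")
for b in blobs(im,(-8,120,40),(8,255,255),(150,100,520,430),150)[:2]:
    print(b.min(0),b.max(0),"z",np.round(toworld(c,T,dp,[b.mean(0)]),1)); circ(c,T,b,66,None)
im,dp=r.snapshot("top");c=r.camera_params("top");P=np.array(c['pose'])
for b in blobs(im,(20,100,60),(35,255,255),(420,220,520,310),20)[:2]:
    print("yellow tray",b.min(0),b.max(0),np.round(toworld(c,P,dp,[b.mean(0)]),1)); circ(c,P,b,69,None)
for b in blobs(im,(20,100,60),(35,255,255),(245,265,285,305),20)[:1]: circ(c,P,b,66,None)
E
```

```text
18.0 [426. 291. 229.] [ 1.7994e+02  1.0000e-02 -1.8520e+01] [-1.1 -1.   0. ]
[273 163] [348 238] z [[428.  294.9  64.9]]
lsq [427.5 295.1] R 31.9 encl ((427.5864562988281, 294.99798583984375), 32.2129020690918)
yellow tray [469 255] [493 278] [[ 454.3 -407.4   63.8]]
lsq [ 453.5 -405.8] R 31.8 encl ((453.06353759765625, -406.01605224609375), 33.42607116699219)
lsq [411.8 153.1] R 31.9 encl ((411.76470947265625, 153.03140258789062), 32.37352752685547)
```

Yellow stands upright at the tray centre (453.5,-405.8, lid top at 64–69), and the spare hasn't moved. The wrist view puts the red cup at (427.5,295.1), lid top 65, R 32, so I'll descend and grip it.

{"name": "jog_arm", "arguments": {"rows": [[[-4,-4.4,35],[0,0,0]],[[-4,-4.4,80],[0,0,0]],[[-4,-4.4,125],[0,0,0]],[[-4,-4.4,165],[0,0,0]],[[-4,-4.4,195],[0,0,0]],[[-4,-4.4,215],[0,0,0]],[[-4,-4.4,227],[0,0,0]],[[-4,-4.4,232],[0,0,0]],[[-4,-4.4,232],[0,0,0]],[[-4,-4.4,232],[0,0,0]]]}}

```text
time: 19.1
tool_pos: [424.7, 296.8, -1.2]
tcp_rot: [-179.9, -0.1, -18.6]
ft_force: [-0.2, -0.5, 0.2]
finger_gap: 85.0
grip_force: 0.0
```

{"name": "jog_arm", "arguments": {"rows": [[[0,0,0],[0,0,0]],[[0,0,0],[0,0,0]],[[0,0,0],[0,0,0]],[[0,0,0],[0,0,0]],[[0,0,0],[0,0,0]],[[0,0,0],[0,0,0]]], "grip": 50, "force": 35}}

```text
time: 19.7
tool_pos: [424.6, 296.9, -1.0]
tcp_rot: [-179.9, -0.1, -18.6]
ft_force: [-1.3, -2.3, 7.6]
finger_gap: 62.0
grip_force: 37.3
```

{"name": "jog_arm", "arguments": {"rows": [[[0,0,-10],[0,0,0]],[[0,0,-35],[0,0,0]],[[0,0,-70],[0,0,0]],[[0,0,-100],[0,0,0]],[[0,0,-110],[0,0,0]],[[12,29,-110],[0,0,0]],[[28,69,-110],[0,0,0]],[[44,110,-110],[0,0,0]],[[60,150,-110],[0,0,0]],[[77.2,190.5,-110],[0,0,0]]]}}

```text
time: 20.7
tool_pos: [435.2, 89.8, 106.8]
tcp_rot: [180.0, 0.0, -18.6]
ft_force: [1.1, -0.5, -0.5]
finger_gap: 61.8
grip_force: 38.7
```

{"name": "jog_arm", "arguments": {"rows": [[[17,42,0],[0,0,0]],[[34,84,0],[0,0,0]],[[50,124,0],[0,0,0]],[[64,158,0],[0,0,0]],[[74,180,0],[0,0,0]],[[77.3,190.6,0],[0,0,0]],[[77.3,190.6,0],[0,0,0]],[[77.3,190.6,0],[0,0,0]]]}}

```text
time: 21.5
tool_pos: [448.1, -113.1, 106.9]
tcp_rot: [-180.0, 0.1, -18.6]
ft_force: [0.1, 0.5, -1.5]
finger_gap: 61.9
grip_force: 38.7
```

```bash
python3 - <<'E'
from bench import r;from h import *
im,dp,c,T=wrist(r,"w9");s=r.sense();print(s['finger_gap'],s['grip_force'])
for b in blobs(im,(-8,120,40),(8,255,255),(150,100,520,460),150)[:2]:
    z=toworld(c,T,dp,[b.mean(0)]); print(b.min(0),b.max(0),"z",np.round(z,1)); circ(c,T,b,z[0,2],None)
im,dp=r.snapshot("side");c=r.camera_params("side");P=np.array(c['pose'])
cv2.imwrite("pics/v9.png",cv2.resize(im[140:300,290:450],(600,600)))
for b in blobs(im,(-8,120,60),(8,255,255),(350,170,400,240),20)[:1]: print(b.min(0),b.max(0),np.round(np.median(toworld(c,P,dp,b),0),1))
E
```

```text
21.5 [ 448.1 -113.1  106.9] [-1.7997e+02  6.0000e-02 -1.8600e+01] [ 0.1  0.5 -1.5]
62.09010009579841 38.7232053297339
[212 230] [418 428] z [[ 455.2 -114.7  172.4]]
lsq [ 452.4 -113.8] R 32.7 encl ((452.5800476074219, -114.1234359741211), 33.83416748046875)
[367 198] [379 211] [ 438.8 -103.2  171.3]
```

Red cup is held level over the nest (lid centre (452.5,-114), nest (453.2,-114.6)). Lowering it.

{"name": "jog_arm", "arguments": {"rows": [[[0.5,0,15],[0,0,0]],[[0.5,0.5,28],[0,0,0]],[[0.5,0.5,36],[0,0,0]],[[0.5,0.5,42],[0,0,0]],[[0.5,0.5,47],[0,0,0]],[[0.5,0.5,50],[0,0,0]],[[0.5,0.5,52],[0,0,0]],[[0.5,0.5,52],[0,0,0]]]}}

```text
time: 22.4
tool_pos: [448.8, -114.7, 55.4]
tcp_rot: [180.0, 0.0, -18.6]
ft_force: [-0.5, -1.3, -1.4]
finger_gap: 62.0
grip_force: 38.7
```

{"name": "jog_arm", "arguments": {"rows": [[[0,0,0.7],[0,0,0]],[[0,0,1.4],[0,0,0]],[[0,0,1.4],[0,0,0]]]}}

```text
time: 22.7
tool_pos: [448.8, -114.7, 54.1]
tcp_rot: [180.0, -0.0, -18.6]
ft_force: [-0.0, 0.4, -1.5]
finger_gap: 62.0
grip_force: 38.7
```

{"name": "jog_arm", "arguments": {"rows": [[[0,0,0.8],[0,0,0]],[[0,0,1.6],[0,0,0]],[[0,0,1.6],[0,0,0]]]}}

```text
time: 23.0
tool_pos: [448.7, -114.6, 52.3]
tcp_rot: [-180.0, 0.0, -18.6]
ft_force: [0.4, 0.2, -1.1]
finger_gap: 62.2
grip_force: 38.7
```

{"name": "jog_arm", "arguments": {"rows": [[[0,0,0.6],[0,0,0]],[[0,0,1.2],[0,0,0]],[[0,0,1.2],[0,0,0]]]}}

```text
time: 23.3
tool_pos: [449.4, -114.9, 52.1]
tcp_rot: [180.0, -0.1, -18.6]
ft_force: [-2.4, 1.4, 6.9]
finger_gap: 62.1
grip_force: 39.4
```

Contact at the expected depth. Releasing, rising, and checking the cup's seat.

{"name": "jog_arm", "arguments": {"rows": [[[0,0,0],[0,0,0]],[[0,0,0],[0,0,0]],[[0,0,0],[0,0,0]],[[0,0,0],[0,0,0]],[[0,0,-20],[0,0,0]],[[0,0,-60],[0,0,0]],[[0,0,-105],[0,0,0]],[[0,0,-150],[0,0,0]],[[0,0,-190],[0,0,0]],[[0,0,-190],[0,0,0]]], "grip": 85}}

```text
time: 24.3
tool_pos: [451.9, -115.8, 248.3]
tcp_rot: [180.0, -0.6, -18.6]
ft_force: [-0.6, -0.1, 0.4]
finger_gap: 85.0
grip_force: 0.0
```

```bash
python3 - <<'E'
from bench import r;from h import *
im,dp,c,T=wrist(r,"w10")
for b in blobs(im,(-8,120,40),(8,255,255),(150,100,520,460),150)[:2]:
    z=toworld(c,T,dp,[b.mean(0)]); print(b.min(0),b.max(0),"z",np.round(z,1)); circ(c,T,b,119,None)
    q=b.mean(0)+np.array([[25,0],[-25,0],[0,25],[0,-25]]);print(np.round(toworld(c,T,dp,q),1).tolist())
E
```

```text
24.3 [ 451.9 -115.8  248.3] [179.98  -0.63 -18.6 ] [-0.6 -0.1  0.4]
[274 168] [357 252] z [[ 453.5 -116.3  117.8]]
lsq [ 453.2 -116.1] R 32.1 encl ((453.2156982421875, -116.18183898925781), 32.60953903198242)
[[447.6, -134.3, 118.5], [459.7, -98.5, 118.4], [435.0, -110.1, 118.1], [471.6, -122.4, 118.1]]
```

{"name": "jog_arm", "arguments": {"rows": [[[40,0,0],[0,0,0]],[[84,-0.5,0],[0,0,0]],[[128,-1,0],[0,0,0]],[[170,-1.5,0],[0,0,0]],[[208,-1.5,0],[0,0,0]],[[208,-1.5,0],[0,0,0]],[[208,-1.5,0],[0,0,0]]], "grip": 60}}

```text
time: 25.05
tool_pos: [645.5, -179.4, 237.4]
tcp_rot: [-180.0, 0.3, -18.6]
ft_force: [-0.0, 0.7, -0.3]
finger_gap: 60.2
grip_force: 0.0
```

```bash
python3 - <<'E'
from bench import r;from h import *
im,dp,c,T=wrist(r,"w11");s=r.sense();t=np.radians(-18.6);e=np.array([np.cos(t),np.sin(t)]);n=np.array([-e[1],e[0]])
for b in blobs(im,(-8,120,40),(8,255,255),(250,80,400,400),80)[:2]:
    print(b.min(0),b.max(0))
    for y in np.linspace(b[:,1].min()+4,b[:,1].max()-4,6).astype(int):
        x=b[abs(b[:,1]-y)<2][:,0];xm=(x.min()+x.max())/2;p=toworld(c,T,dp,[[xm,y]])[0];q=p[:2]-np.array(s['tool_pos'][:2]);print((xm,y),np.round(p,1),"dx,left",np.round([q@e,q@n],1))
E
```

```text
25.05 [ 645.5 -179.4  237.4] [-179.99    0.32  -18.6 ] [-0.   0.7 -0.3]
[303 174] [325 244]
(np.float64(314.5), np.int64(178)) [ 670.5 -186.7  120.2] dx,left [26.2  0.9]
(np.float64(314.0), np.int64(190)) [ 663.  -183.8  123.2] dx,left [18.1  1.3]
(np.float64(314.5), np.int64(202)) [ 654.  -181.1  120.1] dx,left [8.8 1. ]
(np.float64(314.5), np.int64(215)) [ 644.1 -177.7  116.5] dx,left [-1.7  1. ]
(np.float64(314.5), np.int64(227)) [ 634.6 -174.5  113.3] dx,left [-11.7   1. ]
(np.float64(314.5), np.int64(240)) [ 624.5 -171.1  111.7] dx,left [-22.4   1. ]
```

The red cup is seated level (lid 118±0.5 all round). The bar's middle is 2 mm ahead and 1 mm to the left, so I'll descend with the shorter fingers accounted for and grip it.

{"name": "jog_arm", "arguments": {"rows": [[[1.5,-1,40],[0,0,0]],[[1.5,-1,85],[0,0,0]],[[1.5,-1,125],[0,0,0]],[[1.5,-1,155],[0,0,0]],[[1.5,-1,175],[0,0,0]],[[1.5,-1,183],[0,0,0]],[[1.5,-1,183],[0,0,0]],[[1.5,-1,183],[0,0,0]]]}}

```text
time: 25.9
tool_pos: [648.9, -179.3, 60.4]
tcp_rot: [180.0, -0.2, -18.6]
ft_force: [0.1, -0.6, 1.2]
finger_gap: 59.8
grip_force: 0.0
```

{"name": "jog_arm", "arguments": {"rows": [[[0,0,0],[0,0,0]],[[0,0,0],[0,0,0]],[[0,0,0],[0,0,0]],[[0,0,0],[0,0,0]],[[0,0,0],[0,0,0]],[[0,0,0],[0,0,0]],[[0,0,0],[0,0,0]],[[0,0,0],[0,0,0]]], "grip": 5, "force": 60}}

```text
time: 26.7
tool_pos: [648.6, -179.8, 59.3]
tcp_rot: [180.0, -0.1, -18.6]
ft_force: [-2.5, -0.1, 6.0]
finger_gap: 13.7
grip_force: 58.4
```

{"name": "jog_arm", "arguments": {"rows": [[[-3.1,0,-10.2],[0,0,0]],[[-7.3,0,-19.8],[0,0,0]],[[-12.6,0,-28.9],[0,0,0]],[[-19,0,-37.3],[0,0,0]],[[-26.4,0,-44.9],[0,0,0]],[[-34.6,0,-51.5],[0,0,0]],[[-43.5,0,-57.1],[0,0,0]],[[-53.1,0,-61.6],[0,0,0]],[[-63.1,0,-64.9],[0,0,0]],[[-73.4,0,-67],[0,0,0]]]}}

```text
time: 27.7
tool_pos: [577.9, -155.1, 125.6]
tcp_rot: [-180.0, -0.0, -18.6]
ft_force: [0.5, -0.4, 0.5]
finger_gap: 5.1
grip_force: 0.0
```

```bash
python3 - <<'E'
from bench import r;from h import *
im,dp,c,T=wrist(r,"w12");s=r.sense();t=np.radians(-18.6);e=np.array([np.cos(t),np.sin(t)]);n=np.array([-e[1],e[0]])
o=np.array([453.2,-115.3])
def sh(p): q=p[:2]-o; return np.round([q@e-62,q@n,p[2]],1)
print("tool",sh(np.array(s['tool_pos'])))
for b in blobs(im,(-8,120,40),(8,255,255),(200,60,440,479),60)[:4]:
    print("red",b.min(0),b.max(0))
    for y in np.linspace(b[:,1].min()+3,b[:,1].max()-3,7).astype(int):
        x=b[abs(b[:,1]-y)<2][:,0];print((int(x.mean()),y,x.max()-x.min()),sh(toworld(c,T,dp,[[x.mean(),y]])[0]))
# finger tips: dark columns left/right of centre
for x in (295,302,330,337):
    print(x,[sh(toworld(c,T,dp,[[x,y]])[0]).tolist() for y in range(270,420,20)])
E
```

```text
27.7 [ 577.9 -155.1  125.6] [-179.96   -0.    -18.59] [ 0.5 -0.4  0.5]
tool [ 68.8   2.2 126.8]
red [292 204] [345 272]
(318, np.int64(207), np.int64(27)) [113.2   1.8 188.7]
(318, np.int64(217), np.int64(47)) [111.    1.7 191.3]
(318, np.int64(227), np.int64(53)) [108.5   1.7 192.6]
(318, np.int64(238), np.int64(51)) [105.5   1.8 193.3]
(318, np.int64(248), np.int64(47)) [102.8   1.8 193.9]
(318, np.int64(258), np.int64(36)) [ 98.    1.8 188.4]
(318, np.int64(269), np.int64(24)) [ 82.9   1.6 157.5]
red [305 420] [332 429]
(318, np.int64(423), np.int64(26)) [-32.    1.1 104.9]
(318, np.int64(423), np.int64(26)) [-32.    1.1 104.9]
(318, np.int64(424), np.int64(27)) [-31.6   1.  106.3]
(318, np.int64(424), np.int64(27)) [-31.6   1.  106.3]
(318, np.int64(425), np.int64(27)) [-30.7   0.9 108.1]
(318, np.int64(425), np.int64(27)) [-30.7   0.9 108.1]
(322, np.int64(426), np.int64(27)) [-30.2  -1.4 109.5]
295 [[60.5, 13.2, 99.5], [79.6, 9.7, 169.3], [78.7, 9.0, 183.2], [79.4, 8.4, 197.3], [80.4, 7.8, 209.5], [78.3, 7.6, 215.3], [68.8, 7.9, 210.3], [61.8, 8.1, 209.5]]
302 [[57.5, 9.8, 91.5], [79.3, 7.3, 168.6], [78.9, 6.8, 183.5], [78.6, 6.4, 195.8], [73.3, 6.4, 198.0], [66.8, 6.5, 198.3], [59.1, 6.6, 197.1], [12.4, 8.6, 148.5]]
330 [[57.7, -5.3, 92.1], [79.7, -2.5, 169.6], [78.8, -2.1, 183.3], [79.1, -1.6, 196.7], [73.7, -1.6, 198.5], [68.4, -1.6, 200.5], [65.4, -1.5, 205.7], [-35.6, -6.4, 89.2]]
337 [[57.9, -9.1, 92.5], [79.0, -5.0, 168.1], [78.8, -4.3, 183.5], [79.0, -3.6, 196.6], [79.5, -3.0, 208.1], [80.2, -2.5, 218.1], [76.8, -2.4, 221.1], [61.9, -3.3, 209.7]]
```

The lever followed only part way (now at θ≈0.77, its end at shaker x=107, z=193). The fingertips are at TCP+41 even when shut, so the pinch was about 9 mm too high. Regripping with the pad centre at TCP+60.

{"name": "jog_arm", "arguments": {"rows": [[[0,0,0],[0,0,0]],[[0,0,0],[0,0,0]],[[0,0,0],[0,0,0]],[[0,0,0],[0,0,0]],[[13,0.4,4],[0,0,0]],[[26.5,0.4,10],[0,0,0]],[[26.5,0.4,16.6],[0,0,0]],[[26.5,0.4,16.6],[0,0,0]],[[26.5,0.4,16.6],[0,0,0]]], "grip": 60}}

```text
time: 28.65
tool_pos: [602.8, -164.3, 108.1]
tcp_rot: [-180.0, 0.1, -18.6]
ft_force: [-0.3, 0.1, 0.5]
finger_gap: 60.1
grip_force: 0.0
```

{"name": "jog_arm", "arguments": {"rows": [[[0,0,0],[0,0,0]],[[0,0,0],[0,0,0]],[[0,0,0],[0,0,0]],[[0,0,0],[0,0,0]],[[0,0,0],[0,0,0]],[[0,0,0],[0,0,0]],[[0,0,0],[0,0,0]],[[0,0,0],[0,0,0]]], "grip": 5, "force": 80}}

```text
time: 29.45
tool_pos: [603.8, -164.9, 109.1]
tcp_rot: [180.0, -0.0, -18.6]
ft_force: [-0.7, -3.4, 4.7]
finger_gap: 13.8
grip_force: 77.9
```

{"name": "jog_arm", "arguments": {"rows": [[[-6.5,0,-2.8],[0,0,0]],[[-13.1,0,-5.1],[0,0,0]],[[-20,0,-6.9],[0,0,0]],[[-26.9,0,-8],[0,0,0]],[[-30.4,0,-8.4],[0,0,0]],[[-33.9,0,-8.7],[0,0,0]]]}}

```text
time: 30.05
tool_pos: [571.5, -154.1, 117.2]
tcp_rot: [180.0, -0.1, -18.6]
ft_force: [-1.1, -4.7, -9.7]
finger_gap: 13.4
grip_force: 78.1
```

{"name": "jog_arm", "arguments": {"rows": [[[-3.5,0,0.5],[0,0,0]],[[-7,0,1],[0,0,0]],[[-10.5,0,1.2],[0,0,0]],[[-14.1,0,1.5],[0,0,0]],[[-17.5,0,2],[0,0,0]],[[-21,0,2.6],[0,0,0]],[[-24,0,3.2],[0,0,0]],[[-27,0,4],[0,0,0]],[[-30,0,5],[0,0,0]],[[-32,0,5.4],[0,0,0]]]}}

```text
time: 31.05
tool_pos: [540.8, -143.4, 111.7]
tcp_rot: [-180.0, 0.0, -18.6]
ft_force: [0.9, 0.3, -0.4]
finger_gap: 5.2
grip_force: 0.0
```

{"name": "jog_arm", "arguments": {"rows": [[[-1,0,0.2],[0,0,0]],[[-2,0,0.4],[0,0,0]],[[-2,0,0.4],[0,0,0]]]}}

```text
time: 31.35
tool_pos: [539.1, -142.9, 111.5]
tcp_rot: [-180.0, -0.0, -18.6]
ft_force: [-0.2, 1.0, 0.2]
finger_gap: 5.1
grip_force: 0.0
```

It slipped again at the stiff point. Instead I'll push the bar from behind with nearly closed fingers, the bar nesting in the slot between them. Rising over and going behind it.

{"name": "jog_arm", "arguments": {"rows": [[[0,0,-40],[0,0,0]],[[0,0,-75],[0,0,0]],[[0,0,-75],[0,0,0]],[[38,0,-75],[0,0,0]],[[80,0,-75],[0,0,0]],[[80,0,-75],[0,0,0]],[[80,0,-75],[0,0,0]]], "grip": 9}}

```text
time: 32.05
tool_pos: [614.8, -168.4, 184.4]
tcp_rot: [-180.0, 0.2, -18.6]
ft_force: [0.7, -0.2, 0.7]
finger_gap: 8.8
grip_force: 0.0
```

```bash
python3 - <<'E'
from bench import r;from h import *
im,dp,c,T=wrist(r,"w13");s=r.sense();t=np.radians(-18.6);e=np.array([np.cos(t),np.sin(t)]);n=np.array([-e[1],e[0]])
o=np.array([453.2,-115.3])
def sh(p): q=p[:2]-o; return np.round([q@e-62,q@n,p[2]],1)
print("tool",sh(np.array(s['tool_pos'])))
for b in blobs(im,(-8,120,40),(8,255,255),(200,60,440,479),60)[:4]:
    print("red",b.min(0),b.max(0))
    for y in np.linspace(b[:,1].min()+3,b[:,1].max()-3,7).astype(int):
        x=b[abs(b[:,1]-y)<2][:,0];print((int(x.mean()),y,x.max()-x.min()),sh(toworld(c,T,dp,[[x.mean(),y]])[0]))
sm,dp=r.snapshot("side");c=r.camera_params("side");P=np.array(c['pose'])
for b in blobs(sm,(-8,120,60),(8,255,255),(315,170,400,240),10)[:4]:
    p=toworld(c,P,dp,b[::max(1,len(b)//6)]);print("side",b.min(0),b.max(0),[sh(q).tolist() for q in p])
cv2.imwrite("pics/v13.png",np.hstack([cv2.resize(im,(440,330)),cv2.resize(sm[150:300,270:430],(352,330))]))
E
```

```text
32.05 [ 614.8 -168.4  184.4] [-180.      0.18  -18.6 ] [ 0.7 -0.2  0.7]
tool [107.8   1.3 185.5]
red [302 307] [329 367]
(316, np.int64(310), np.int64(20)) [ 76.    1.4 157. ]
(315, np.int64(319), np.int64(24)) [ 80.4   1.8 175.8]
(315, np.int64(328), np.int64(23)) [ 82.9   1.7 189.6]
(315, np.int64(337), np.int64(24)) [ 82.9   1.8 197.8]
(315, np.int64(346), np.int64(26)) [ 80.4   1.8 201.1]
(315, np.int64(355), np.int64(26)) [ 77.5   1.9 203.6]
(315, np.int64(364), np.int64(20)) [ 72.6   1.5 203.1]
red [307 407] [326 430]
(315, np.int64(410), np.int64(19)) [-31.9   1.8 105. ]
(316, np.int64(412), np.int64(19)) [-30.2   0.9 109.2]
(316, np.int64(415), np.int64(19)) [-30.7   0.9 111.9]
(316, np.int64(418), np.int64(19)) [-30.7   0.9 115.1]
(316, np.int64(421), np.int64(19)) [-32.2   0.9 116.4]
(316, np.int64(424), np.int64(19)) [-33.5   0.9 117.9]
(317, np.int64(427), np.int64(19)) [-35.6   0.  118.6]
red [292 411] [301 427]
(296, np.int64(414), np.int64(7)) [-36.6  15.5 103.7]
(296, np.int64(415), np.int64(7)) [-36.4  15.8 105.1]
(296, np.int64(417), np.int64(7)) [-36.1  15.6 107.6]
[... 254 characters left out ...]
4(412), np.int64(6)) [-33.  -13.  105.9]
(335, np.int64(414), np.int64(6)) [-34.  -12.8 106.9]
(335, np.int64(416), np.int64(6)) [-33.  -12.6 110.2]
(335, np.int64(418), np.int64(6)) [-33.6 -12.6 111.6]
(335, np.int64(420), np.int64(6)) [-34.2 -12.5 113.1]
(335, np.int64(422), np.int64(6)) [-34.2 -12.4 115.1]
(335, np.int64(424), np.int64(7)) [-33.8 -12.6 117.6]
side [318 183] [338 215] [[80.0, 4.5, 202.1], [262.4, -275.4, 33.1], [200.2, -205.9, 14.9], [56.2, 7.1, 155.4], [168.8, -222.0, 39.8], [202.3, -284.7, 69.3], [75.7, 1.1, 201.9]]
side [356 218] [378 230] [[-34.6, -15.6, 116.5], [-44.8, 25.2, 106.7], [-71.9, 19.8, 101.9], [-95.7, 8.8, 106.0], [23.6, -238.9, 26.1], [-63.5, -6.9, 116.7]]
```

Lever rests at ≈0.5 as expected, laterally centred on the fingers. Descending behind it and pushing.

{"name": "jog_arm", "arguments": {"rows": [[[0,-0.4,35],[0,0,0]],[[0,-0.4,66],[0,0,0]],[[0,-0.4,66],[0,0,0]],[[-6,-0.4,66],[0,0,0]],[[-12,-0.4,66],[0,0,0]],[[-16,-0.4,66],[0,0,0]],[[-20,-0.4,66],[0,0,0]],[[-24,-0.4,66],[0,0,0]]]}}

```text
time: 32.95
tool_pos: [592.9, -160.8, 121.9]
tcp_rot: [180.0, -0.2, -18.6]
ft_force: [1.6, -1.5, 1.4]
finger_gap: 8.7
grip_force: 0.8
```

{"name": "jog_arm", "arguments": {"rows": [[[-3.5,0,0],[0,0,0]],[[-7,0,0],[0,0,0]],[[-10.5,0,0],[0,0,0]],[[-14,0,0],[0,0,0]],[[-17.5,0,0],[0,0,0]],[[-20,0,0],[0,0,0]]]}}

```text
time: 33.55
tool_pos: [574.0, -154.5, 121.2]
tcp_rot: [180.0, -0.1, -18.6]
ft_force: [2.6, -3.4, 2.9]
finger_gap: 8.9
grip_force: 2.2
```

Contact and pushing steadily; continuing.

{"name": "jog_arm", "arguments": {"rows": [[[-3,0,0],[0,0,0]],[[-5,0,0],[0,0,0]],[[-7,0,0],[0,0,0]],[[-9,0,0],[0,0,0]],[[-11,0,0],[0,0,0]],[[-13,0,0],[0,0,0]]]}}

```text
time: 34.15
tool_pos: [561.0, -149.7, 120.4]
tcp_rot: [-180.0, 0.0, -18.6]
ft_force: [2.9, -1.3, -1.2]
finger_gap: 9.1
grip_force: 1.3
```

{"name": "jog_arm", "arguments": {"rows": [[[-1,0,0],[0,0,0]],[[-2,0,0],[0,0,0]],[[-2,0,0],[0,0,0]]]}}

```text
time: 34.45
tool_pos: [560.0, -149.8, 121.0]
tcp_rot: [180.0, -0.1, -18.6]
ft_force: [4.2, -2.9, -0.4]
finger_gap: 9.2
grip_force: 2.3
```

{"name": "jog_arm", "arguments": {"rows": [[[-1,0,0],[0,0,0]],[[-2,0,0],[0,0,0]],[[-3,0,0],[0,0,0]],[[-3,0,0],[0,0,0]]]}}

```text
time: 34.85
tool_pos: [559.0, -149.8, 121.7]
tcp_rot: [180.0, -0.4, -18.6]
ft_force: [12.0, -5.4, -4.4]
finger_gap: 9.0
grip_force: 6.4
```

{"name": "jog_arm", "arguments": {"rows": [[[-1,0,0],[0,0,0]],[[-2,0,0],[0,0,0]],[[-3,0,0],[0,0,0]],[[-3,0,0],[0,0,0]]]}}

```text
time: 35.25
tool_pos: [558.2, -149.7, 122.6]
tcp_rot: [179.9, -0.7, -18.6]
ft_force: [19.1, -9.2, -6.0]
finger_gap: 9.0
grip_force: 11.8
```

The force rises without motion: the lever is on its stop. Backing off and checking.

{"name": "jog_arm", "arguments": {"rows": [[[10,0,0],[0,0,0]],[[35,0,0],[0,0,0]],[[60,0,0],[0,0,0]],[[60,0,-40],[0,0,0]],[[60,0,-85],[0,0,0]],[[60,0,-130],[0,0,0]],[[60,0,-130],[0,0,0]],[[60,0,-130],[0,0,0]]]}}

```text
time: 36.05
tool_pos: [611.2, -166.6, 252.4]
tcp_rot: [-180.0, -0.2, -18.6]
ft_force: [-0.7, -0.7, 0.0]
finger_gap: 9.2
grip_force: 0.0
```

```bash
python3 - <<'E'
from bench import r;from h import *
im,dp,c,T=wrist(r,"w14");s=r.sense();t=np.radians(-18.6);e=np.array([np.cos(t),np.sin(t)]);n=np.array([-e[1],e[0]])
o=np.array([453.2,-115.3])
def sh(p): q=p[:2]-o; return np.round([q@e-62,q@n,p[2]],1)
for b in blobs(im,(-8,120,40),(8,255,255),(200,60,440,479),60)[:2]:
    print("red",b.min(0),b.max(0))
    for y in np.linspace(b[:,1].min()+3,b[:,1].max()-3,6).astype(int):
        x=b[abs(b[:,1]-y)<2][:,0];print((int(x.mean()),y,x.max()-x.min()),sh(toworld(c,T,dp,[[x.mean(),y]])[0]))
sm,dp=r.snapshot("side")
top,_=r.snapshot("top");c=r.camera_params("top")
for b in blobs(top,(20,100,60),(35,255,255),(440,230,510,305),20)[:1]: circ(c,np.array(c['pose']),b,69,None)
cv2.imwrite("pics/v14.png",np.hstack([cv2.resize(im,(400,300)),cv2.resize(sm[150:300,310:430],(240,300)),cv2.resize(sm[260:340,320:380],(160,300))]))
E
```

```text
36.05 [ 611.2 -166.6  252.4] [-1.80e+02 -1.60e-01 -1.86e+01] [-0.7 -0.7  0. ]
red [292 301] [328 421]
(316, np.int64(304), np.int64(15)) [ 42.1   1.4 153.4]
(317, np.int64(326), np.int64(20)) [ 36.4   1.1 176.1]
(316, np.int64(349), np.int64(23)) [ 30.1   1.5 194.9]
(309, np.int64(372), np.int64(23)) [-21.    6.8 144.8]
(302, np.int64(395), np.int64(4)) [-63.2  14.  117.6]
(300, np.int64(418), np.int64(7)) [-87.3  15.3 118.5]
red [329 397] [338 422]
(333, np.int64(400), np.int64(7)) [-67.6 -13.9 118.8]
(333, np.int64(403), np.int64(9)) [-71.7 -14.  117.7]
(333, np.int64(407), np.int64(9)) [-76.1 -14.1 117.5]
(333, np.int64(411), np.int64(9)) [-80.7 -14.3 117.2]
(334, np.int64(415), np.int64(8)) [-84.5 -14.9 117.9]
(334, np.int64(419), np.int64(8)) [-88.9 -15.  117.9]
lsq [ 453.3 -406. ] R 31.9 encl ((453.06353759765625, -406.01605224609375), 33.42607116699219)
```

View pics/v14.png

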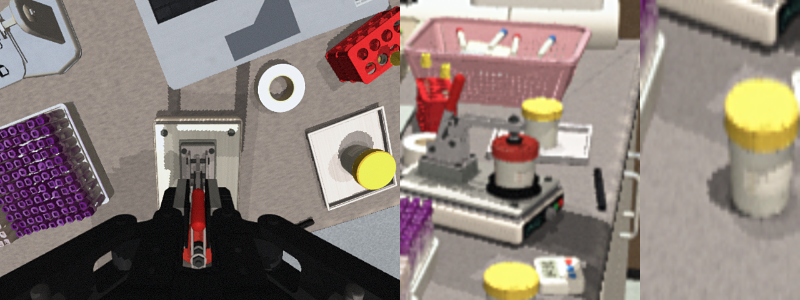

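The final view shows the clamp closed on the red lid, with the lever leaning to the holder as it did at the start, and yellow upright in the tray at (375,168). The spare and the timer are in place, and the robot touches nothing.

```bash
python3 -c "
from bench import r
print(r.hand_in())"
```

```text
the job is handed in; nothing more can be done
None
```

The job is handed in at about 36 s of 72 s: in my last check the yellow-lidded cup stood upright in the tray, and the red-lidded cup sat in the holder with the lever on its locked stop and the pad on its lid. The judge returned no verdict, and I couldn't measure the pad force.

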